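# Deburr the mouth of a tube with a swivel-blade tool

### The job

Take the deburring tool from its stand, hook its swivelling blade into the top end of the tube held in the vice and, starting on the side towards the vice's screw handle, draw it once all the way round the inner edge, clockwise seen from above, pulling outward without hurry and with a steady pressure: more than 2 N on every part of the circle so that it bites, never more than 15 N so that it does not gouge. Then stand the tool fully back in its hole in the stand, and leave the things lying around where they are.

Things in the scene. Friction and masses are not known exactly. Their poses are not given: they have to be found in the camera images.
- deburr_tool: swivel-blade deburring tool, 0.14 kg, upright in its stand at the start, blade down. Origin on its axis at the underside of the round aluminium finger guard (33 mm across, z = 0 to +5 mm); z runs up along the handle. Below the guard an aluminium nose, 21 mm across to z = -14 mm, tapering to 10 mm across at z = -24 mm; below that the blade
- handle_mid (a point): middle of the tool's black hexagonal handle, on its axis, 34 mm above the underside of the guard; the handle runs from 5 to 62 mm above that underside and is 20 mm across flats (one pair of flats faces the tool's +y and -y, the others 60 degrees apart). Grip it here
- blade: bent steel wire 3.2 mm thick that swivels freely, without end, about the tool's axis (friction 0.004 N m). Tool's origin and z; its x is the way the bent part points: at the start away from the robot, give or take 65 degrees. On the axis down to z = -43 mm, kinked to x = 3.5 mm at z = -46.5 mm, then slanting to x = 10 mm at z = -60 mm
- blade_edge (a point): cutting edge: middle of the slanting part, 6.75 mm out from the tool's axis, 53 mm below the guard's underside; hold this height level with the tube's top. Pulled outward over an edge the blade turns to trail like a castor, some 20 degrees behind: the tool's axis runs outside the edge, over the wall, the bent part reaches back into the bore. Pushed tip first it jams
- blade_tip (a point): lower end of the blade, 10 mm out from the tool's axis, 61.6 mm below the underside of the guard
- tube: sawn aluminium tube, 60 mm long, held upright and immovable between the vice's jaws, 28 mm proud of them; origin at the middle of its lower end, z up. Wall 3.5 mm, bore about 31 mm, but the vice has pinched it out of round: from edge to centre it differs by up to 3.5 mm round the circle, narrowest between the jaws (x). Feel for it: 2 to 15 N of blade on tube is good, and it is stiff, so 2 mm too far is too hard
- bore_mouth (a point): centre of the tube's open top, level with its edge, 60 mm above the tube's origin; x points from the screw handle towards the vice's rear jaw (away from the robot, give or take 20 degrees), y along the jaws to the left, z up. The circle starts on the -x side; clockwise from above goes from there to +y, +x, -y and back to -x
- bench_vice: small green bench vice fixed to the desk, 120 x 85 mm, 82 mm tall; origin under the middle of its base, x away from the T-bar screw handle, which sticks out 82 mm on the -x side at 42 mm height
- bench_vice_jaw (a joint): opening of the vice's front jaw (m), 0.035 with the tube in it; leave it
- stand: hardwood block, 60 x 104 mm, 75 mm tall, fixed to the desk; origin under its middle. In its middle a round hole 25.5 mm across and 67 mm deep for the tool; to the sides (y = +36 and -36 mm) two smaller empty holes
- stand_hole (a point): centre of the mouth of the tool's hole, on top of the stand, 75 mm above the desk; with the tool fully home its guard rests on the top and the tool's origin is at this point
- jar_flux: small jar with a black lid, 44 mm across, 48 mm tall; bystander, origin under its middle
- jar_oil: slim jar with a white lid, 36 mm across, 55 mm tall; bystander, origin under its middle
- jar_paste: wide jar with a white lid, 50 mm across, 40 mm tall; bystander, origin under its middle
- offcut: ring sawn off the same tube, 39 mm across, 14 mm tall, lying behind the vice; bystander
- caliper: caliper, 150 x 43 mm, 9 mm thick, lying in front of the stand; bystander
- eraser: eraser in a sleeve, 48 x 23 x 13 mm; bystander
- loupe: black watchmaker's loupe, 37 mm across, 34 mm tall, left of the stand; bystander
There are look-alikes about, which are no part of the job. What is shaped like the deburr_tool but red is not meant.

How it is judged (in metres and radians):
On the way, in this order (a step that is already met when the one before it is completed fails the run):
1. the deburring tool is lifted out of its stand (z of deburr_tool in the frame of stand_hole above 0.05 m), for 0.2 s.
2. the blade presses on the bore's edge with more than 2 N, at the side towards the vice's screw handle (contact force between blade and tube above 2 N and z of blade_tip in the frame of bore_mouth below -0.001 m and x of blade_edge in the frame of bore_mouth below -0.008 m and y of blade_edge in the frame of bore_mouth between -0.005 and 0.005 m), for 0.3 s.
3. the blade presses on the bore's edge with more than 2 N, an eighth of the way round clockwise (contact force between blade and tube above 2 N and z of blade_tip in the frame of bore_mouth below -0.001 m and x of blade_edge in the frame of bore_mouth below -0.0052 m and y of blade_edge in the frame of bore_mouth above 0.0052 m), for 0.3 s.
4. the blade presses on the bore's edge with more than 2 N, a quarter round (contact force between blade and tube above 2 N and z of blade_tip in the frame of bore_mouth below -0.001 m and y of blade_edge in the frame of bore_mouth above 0.008 m and x of blade_edge in the frame of bore_mouth between -0.005 and 0.005 m), for 0.3 s.
5. the blade presses on the bore's edge with more than 2 N, three eighths round (contact force between blade and tube above 2 N and z of blade_tip in the frame of bore_mouth below -0.001 m and x of blade_edge in the frame of bore_mouth above 0.0052 m and y of blade_edge in the frame of bore_mouth above 0.0052 m), for 0.3 s.
6. the blade presses on the bore's edge with more than 2 N, half round, next to the fixed jaw (contact force between blade and tube above 2 N and z of blade_tip in the frame of bore_mouth below -0.001 m and x of blade_edge in the frame of bore_mouth above 0.008 m and y of blade_edge in the frame of bore_mouth between -0.005 and 0.005 m), for 0.3 s.
7. the blade presses on the bore's edge with more than 2 N, five eighths round (contact force between blade and tube above 2 N and z of blade_tip in the frame of bore_mouth below -0.001 m and x of blade_edge in the frame of bore_mouth above 0.0052 m and y of blade_edge in the frame of bore_mouth below -0.0052 m), for 0.3 s.
8. the blade presses on the bore's edge with more than 2 N, three quarters round (contact force between blade and tube above 2 N and z of blade_tip in the frame of bore_mouth below -0.001 m and y of blade_edge in the frame of bore_mouth below -0.008 m and x of blade_edge in the frame of bore_mouth between -0.005 and 0.005 m), for 0.3 s.
9. the blade presses on the bore's edge with more than 2 N, seven eighths round (contact force between blade and tube above 2 N and z of blade_tip in the frame of bore_mouth below -0.001 m and x of blade_edge in the frame of bore_mouth below -0.0052 m and y of blade_edge in the frame of bore_mouth below -0.0052 m), for 0.3 s.
10. the blade presses on the bore's edge with more than 2 N, back where it began, the circle closed (all of step 2), for 0.3 s.
At the end, for the whole second after the job is handed in: the circle is done, and the tool stands upright (within 0.1 rad) and at rest in its hole in the stand, its guard down on the block (within 3 mm, 4 mm off centre at most), let go (horizontal distance between deburr_tool and stand_hole below 0.004 m and z of deburr_tool in the frame of stand_hole between -0.003 and 0.003 m and angle between deburr_tool's own z axis and vertical below 0.1 rad and linear speed of deburr_tool below 0.02 m/s and contact force between the fingers and deburr_tool below 0.05 N); the robot touches nothing.
It fails at once if the tool presses on the tube with more than 15 N (contact force between deburr_tool and tube above 15 N).
It fails at once if a bystander (jar, offcut, caliper, eraser, loupe) is moved by more than 15 mm (distance of any of jar_flux, jar_oil, jar_paste, offcut, caliper, eraser, loupe from where it was at the start of the episode above 0.015 m).
It also fails if it takes over 72 s, if anything falls off the work surface, if the arm or the gripper's body presses on something with over 40 N, if the wrist force passes 120 N, or if a joint passes its speed limit or range.

### The arm

A 7-joint arm with a two-finger parallel gripper is mounted at the origin on a cart in front of the work surface, level with it; the furniture and walls round the work are solid. World frame = base frame: x ahead of the robot, y to its left, z up, the work surface at z = 0. Lengths are in m, angles in degrees, forces in N, time in s.
With the tool pointing down it reaches from about 0.4 to 0.75 m from the base axis. Payload 19.5 kg.
Tool frame: the origin (TCP) lies midway between the tips of the shut fingers; the grasp point (between the pads) lies 19 mm behind it; z points along the fingers, y is the line along which they close (so a half turn about z gives the same grasp; the last joint's range is limited). The gripper opens to 85 mm and grips with 20 to 120 N. Pads are 22 mm wide; open, the fingers measure 114 mm over their backs; the gripper's body (76 mm by 85 mm) begins 54 mm behind the grasp point. The pads swing forward as they close: fully open they stand 13 mm farther back than shut.
Start: joints at [-68.795, 40.479, -1.581, 85.061, 1.261, 54.483, -4.326], TCP at [0.23, 0.527, 0.231] pointing down, gripper open.
Joint ranges: [-155.06, 155.06], [-18.47, 123.98], [-90, 86.84], [0, 140.48], [-83.41, 263.41], [0, 116], [-161.91, 161.91]. Speed limits (degrees/s): [108.29, 108.29, 147.25, 147.25, 172.46, 172.46, 172.46].

### API

Orientations are given as a 3x3 rotation matrix whose columns are the frame's x, y, z axes.
In Python, from rig import ctrl gives the robot as it stands. Calls block until the motion is done:
- ctrl.move_pose(position, orientation): joint-space move of the TCP to a pose.
- ctrl.move_l(position, rot=None, vel=0.15, contact_N=None): straight line of the TCP; rot=None keeps the orientation; vel is the mean speed in m/s. With contact_N (N) it stops when the force on the tool has changed by that much, and returns True; else False.
- ctrl.move_joints(angles): joint-space move.
- ctrl.grip(opening, strength=None): finger opening in m; strength is the grip in N (None keeps the last); returns when the fingers have stopped.
- ctrl.sleep(seconds).
- ctrl.solve_ik(position, orientation): joint angles nearest the present ones, or None.
- ctrl.grab_frame(name): name is "side" or "top"; returns a dict with "pixels" (420x560x3 uint8, red, green, blue), "camera_matrix" (3x3 intrinsics, pixels), "dist" ([k1, k2, p1, p2, k3] as OpenCV has them; the pictures are not rectified), "world_to_cam" (4x4, takes a point from world to camera coordinates). Camera axes: x right, y down, z forward; pixel columns grow to the right and rows downward; lengths in m; the calibration is good to about 2 mm. A picture is of the moment at which its call begins. There is no depth.
A pose or a line that the arm cannot do raises ctrl.Unreachable and nothing moves.
- ctrl.job_done(): hands the job in; it is judged then, once.
Readings, each from a call of its own:
- ctrl.read_time(): time.
- ctrl.read_joint_pos(): joint angles.
- ctrl.read_joint_vel(): joint speeds.
- ctrl.read_effort(): joint torques, N m.
- ctrl.read_eef_pos(): TCP position.
- ctrl.read_tcp_rot(): TCP orientation.
- ctrl.read_wrist_force(): force on the tool from outside, world axes, zero at the start.
- ctrl.read_wrist_torque(): the same for the moment, N m.
- ctrl.read_gripper_width(): finger opening in m.
- ctrl.read_finger_force(): force on a finger pad.
Only numpy, scipy, OpenCV 4.12 (cv2) and the standard library are available. Lean on these libraries where they do the work, as an engineer would, in place of code of your own. Each camera call takes 0.05 s, during which the arm holds its last target. There are 200 camera calls.

## Working session

There is one attempt and no reset: what is moved stays moved. The work goes in short steps, each a Python script; the robot and the scene stay as the last script left them, time stands still between calls to the robot, and variables do not carry over. Pictures are saved under pics/ and viewed, at most 10 in all, crops included, and the job is handed in when it is done.

```bash
ls; mkdir -p pics
cat > h.py <<'E'
import numpy as np, cv2
from rig import ctrl
def grab(n):
    f=ctrl.grab_frame(n); return f
def save(f,p,crop=None,s=1):
    im=f["pixels"][:,:,::-1]
    if crop: x0,y0,x1,y1=crop; im=im[y0:y1,x0:x1]
    im=cv2.resize(im,None,fx=s,fy=s,interpolation=cv2.INTER_CUBIC); cv2.imwrite(p,im)
def ray(f,uv):
    K,d,T=[np.array(f[k],float) for k in("camera_matrix","dist","world_to_cam")]
    p=cv2.undistortPoints(np.array([[uv]],float),K,d)[0,0]
    R,t=T[:3,:3],T[:3,3]
    o=-R.T@t; v=R.T@np.array([p[0],p[1],1]); return o,v/np.linalg.norm(v)
def onz(f,uv,z):
    o,v=ray(f,uv); return o+v*(z-o[2])/v[2]
def proj(f,P):
    K,d,T=[np.array(f[k],float) for k in("camera_matrix","dist","world_to_cam")]
    return cv2.projectPoints(np.array(P,float).reshape(-1,1,3),cv2.Rodrigues(T[:3,:3])[0],T[:3,3],K,d)[0][:,0]
def tri(f1,u1,f2,u2):
    o1,v1=ray(f1,u1);o2,v2=ray(f2,u2)
    a=np.linalg.lstsq(np.c_[v1,-v2],o2-o1,rcond=None)[0]
    p,q=o1+a[0]*v1,o2+a[1]*v2
    return (p+q)/2,np.linalg.norm(p-q)
E
python3 - <<'E'
from h import *
for n in("top","side"):
    f=grab(n); save(f,f"pics/{n}0.png",s=1.4)
    print(n,ray(f,(280,210)))
print(ctrl.read_time(),ctrl.read_tcp_rot(),ctrl.read_wrist_force())
E
```

```text
pics
top (array([ 0.4569858 , -0.01418411,  1.20827015]), array([ 0.06441227, -0.00625246, -0.99790379]))
side (array([ 0.61721066, -0.72930345,  0.57059824]), array([-0.03960643,  0.83913647, -0.54247701]))
0.1 [[-9.16402571e-01  4.00257718e-01 -2.93548793e-04]
 [ 4.00257823e-01  9.16402236e-01 -7.84921544e-04]
 [-4.51621354e-05 -8.36799322e-04 -9.99999649e-01]] [-0.39841651 -0.106566    0.86659975]
```

View pics/top0.png

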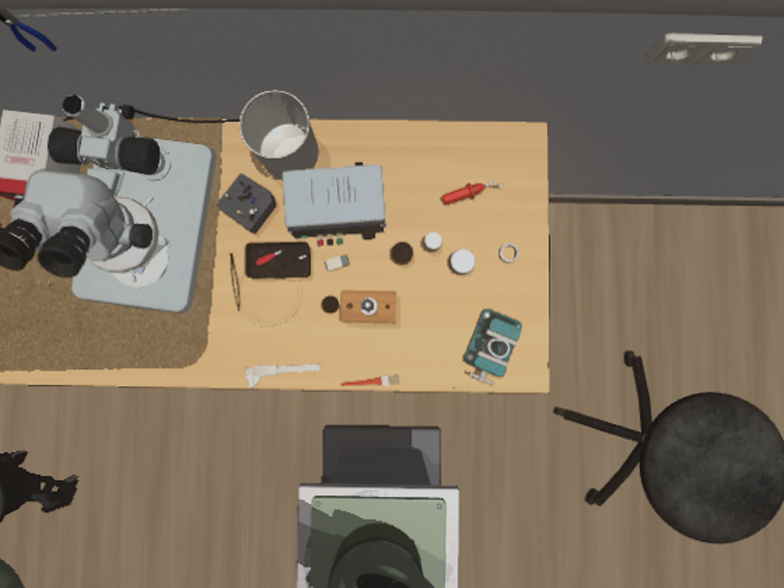

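View pics/side0.png

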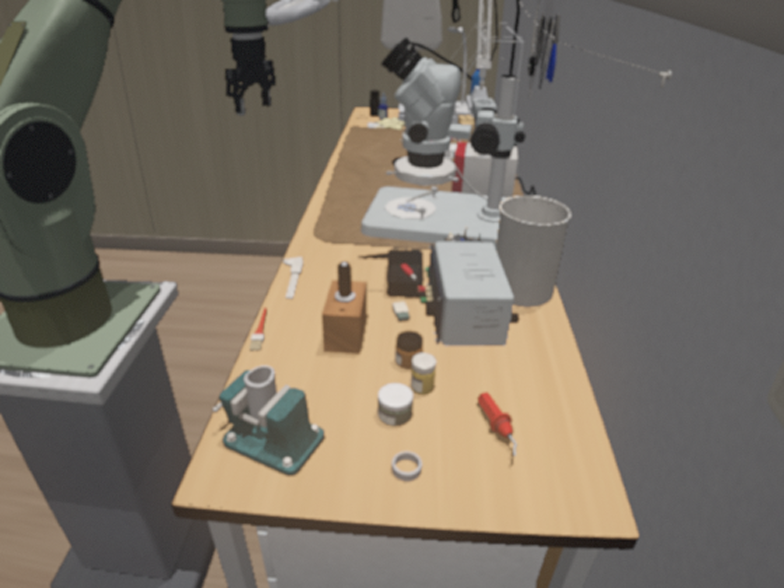

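Run:
```python
from h import *
t=grab("top");s=grab("side")
def c(f,x0,y0,x1,y1,k):
    return cv2.resize(f["pixels"][y0:y1,x0:x1,::-1],None,fx=k,fy=k,interpolation=cv2.INTER_CUBIC)
out=np.zeros((600,800,3),np.uint8)
a=c(t,235,200,290,240,7); out[:280,:385]=a     # top stand
b=c(t,325,215,380,280,4.5)                     # vice top
b=c(t,325,215,380,280,5); out[:325,400:675]=b
d=c(s,215,180,270,255,4); out[290:590,:220]=d  # side stand
e=c(s,150,255,235,340,3); out[335:590,400:655]=e
cv2.imwrite("pics/comp.png",out)
np.savez("f.npz",**{n+k:f[k] for n,f in(("t",t),("s",s)) for k in f})
```

```text
(no output)
```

View pics/comp.png

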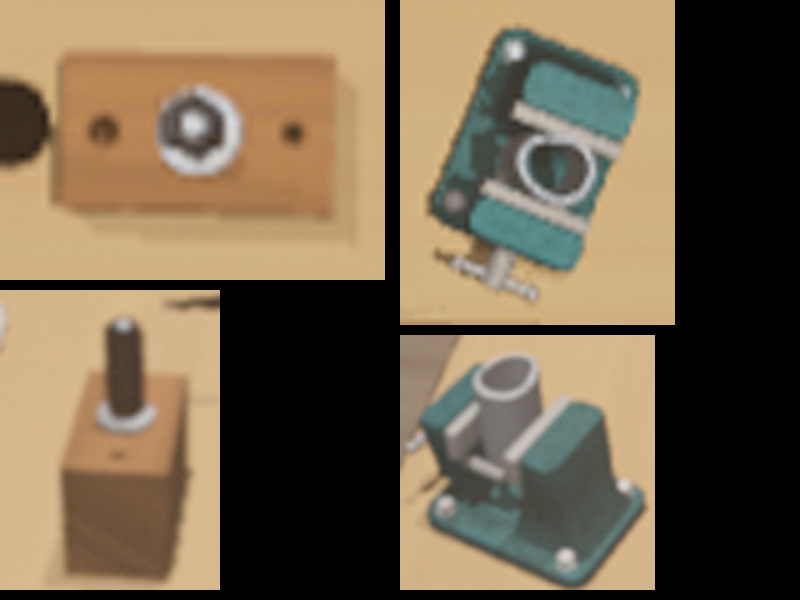

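Candidates: the upright black-handled tool in the wooden stand (top0 px 369,306; side0 345,280) and the red one lying down (465,192; 497,415). The black one in the stand fits the description, and the crop confirms it: black hex handle with an aluminium guard on the block. The tube ring is at about (498,348) in top0, with the screw handle below left.

```bash
cat > meas.py <<'E'
from h import *
d=np.load("f.npz"); t={k[1:]:d[k] for k in d if k[0]=="t"}; s={k[1:]:d[k] for k in d if k[0]=="s"}
def bright(f,x0,y0,x1,y1,th,sat=45):
    k=8
    im=cv2.resize(np.ascontiguousarray(f["pixels"][y0:y1,x0:x1]),None,fx=k,fy=k,interpolation=cv2.INTER_CUBIC)
    h=cv2.cvtColor(im,cv2.COLOR_RGB2HSV)
    m=((h[...,2]>th)&(h[...,1]<sat)).astype(np.uint8)
    cs,_=cv2.findContours(m,cv2.RETR_EXTERNAL,cv2.CHAIN_APPROX_NONE)
    return [((c[:,0]+.5)/k-.5+[x0,y0]).astype(np.float32) for c in sorted(cs,key=cv2.contourArea)[::-1][:3]]
E
python3 - <<'E'
from meas import *
for nm,f,box,z in(("guard",t,(255,208,275,230),.079),("tubeT",t,(342,238,370,262),.110),("guardS",s,(236,202,257,220),.079),("tubeS",s,(170,256,204,284),.110)):
  for th in(135,165):
    for c in bright(f,*box,th,60)[:2]:
        c=cv2.convexHull(c)[:,0]
        if len(c)<8: continue
        W=np.array([onz(f,p,z)[:2] for p in c])
        (cx,cy),r=cv2.minEnclosingCircle((W*1000).astype(np.float32))
        e=cv2.fitEllipse((W*1000).astype(np.float32))
        print(nm,th,"mec",round(cx,1),round(cy,1),round(r,1),"ell",np.round(e[0],1),np.round(e[1],1),"px",np.round(cv2.fitEllipse(c)[0],1))
# stand: orange block
f=t; h=cv2.cvtColor(f["pixels"],cv2.COLOR_RGB2HSV)[195:240,230:295]
print("hsv block",h[35-10,20],"desk",h[3,50])
m=((h[...,1]>125)).astype(np.uint8)
cs=max(cv2.findContours(m,0,1)[0],key=cv2.contourArea)[:,0]+[230,195]
W=np.array([onz(f,p,.075)[:2]*1000 for p in cs],np.float32); print("stand",cv2.minAreaRect(W))
# jaw line direction from crop px
P=lambda u,v:onz(t,(325+u/5,215+v/5),.082)[:2]
for a,b in(((113,108),(218,152)),((85,187),(187,230)),((0,0),(1,1))): 
    q=P(*a)-P(*b); print("jaw y-axis ang",np.degrees(np.arctan2(q[1],q[0]))-90)
print("handle end/base", onz(t,(325+98/5,215+270/5),.042))
E
```

```text
guard 135 mec 507.4 24.0 17.1 ell [507.1  23.6] [32.5 33.8] px [263.  218.4]
guard 135 mec 509.8 25.9 5.2 ell [509.8  25.8] [ 9.7 10.2] px [262.1 217.3]
guard 165 mec 507.4 24.0 17.1 ell [507.   23.4] [31.9 33.9] px [263.  218.4]
guard 165 mec 510.0 25.9 4.2 ell [509.8  25.9] [7.5 8.2] px [262.1 217.3]
tubeT 135 mec 433.6 -215.8 38.4 ell [ 430.3 -216.6] [62.7 79.1] px [355.8 249.1]
tubeT 165 mec 442.8 -220.3 29.0 ell [ 440.4 -221.1] [49.2 57.9] px [357.6 245.2]
tubeT 165 mec 412.3 -206.2 28.9 ell [ 412.1 -207.2] [11.6 61.4] px [352.2 256.2]
guardS 135 mec 503.9 19.6 18.3 ell [504.4  20.7] [33.4 38. ] px [246.  210.8]
guardS 165 mec 503.9 20.2 17.9 ell [504.7  21.8] [31.  35.4] px [246.2 210.5]
tubeS 135 mec 426.7 -220.2 23.9 ell [ 428.2 -220.7] [43.2 45.8] px [183.9 268.5]
tubeS 135 mec 460.5 -244.6 12.6 ell [ 463.7 -246.9] [13.5 31.5] px [200.4 280.2]
tubeS 165 mec 430.2 -219.1 21.2 ell [ 430.1 -219.1] [38. 42.] px [185.2 268. ]
tubeS 165 mec 461.2 -244.6 12.2 ell [ 463.4 -246.4] [10.1 29.8] px [200.3 279.9]
hsv block [ 14 142 138] desk [ 18 100 207]
stand ((505.562744140625, 24.908790588378906), (58.48689651489258, 103.73250579833984), 0.8216521143913269)
jaw y-axis ang -21.971904544605152
jaw y-axis ang -22.0359111776593
jaw y-axis ang -44.47143733751349
handle end/base [ 0.37460942 -0.19869447  0.042     ]
```

Run:
```python
from meas import *
print("cap",onz(t,(262.1,217.3),.139))
for nm,f,box in(("T",t,(344,236,370,260)),("S",s,(170,256,200,282))):
  for th in(180,195,210):
    for c in bright(f,*box,th,60)[:3]:
        c=cv2.convexHull(c)[:,0]
        if len(c)<8: continue
        W=np.array([onz(f,p,.110)[:2] for p in c])*1000
        e=cv2.fitEllipse(W.astype(np.float32)); m=cv2.minEnclosingCircle(W.astype(np.float32))
        print(nm,th,"mec",np.round(m[0],1),round(m[1],1),"ell",np.round(e[0],1),np.round(e[1],1),"px",np.round(cv2.fitEllipse(c)[0],1))
print("guard tri",tri(t,(263,218.4),s,(246.1,210.6)))
print("tube tri",tri(t,(356.1,248.7),s,(184.8,268)))
```

```text
cap [0.50701246 0.02375972 0.139     ]
T 180 mec [ 452.7 -222.9] 28.6 ell [ 452.  -222.8] [21.8 57. ] px [358.3 240.7]
T 180 mec [ 413.6 -207.1] 23.8 ell [ 413.  -205.1] [ 5.5 59.3] px [351.4 255.8]
T 180 mec [ 433.6 -201.3] 8.9 ell [ 433.7 -201.3] [ 6.7 17.5] px [349.9 247.7]
T 195 mec [ 450.  -224.8] 2.3 ell [ 449.7 -224.8] [1.9 4.8] px [359.1 241.6]
T 195 mec [ 459.9 -201.8] 2.1 ell [ 459.9 -201.7] [1.8 4.5] px [350.  237.5]
T 195 mec [ 457.5 -208.8] 1.7 ell [ 457.5 -208.8] [1.9 3.4] px [352.8 238.4]
S 180 mec [ 429.7 -215.7] 18.6 ell [ 430.6 -216.2] [34.7 36.4] px [185.9 266.9]
S 180 mec [ 428.4 -227.9] 15.2 ell [ 428.4 -226.3] [25.1 30.5] px [183.3 270.5]
S 180 mec [ 417.  -251.4] 4.5 ell [ 417.3 -254.7] [ 4.8 14.8] px [172.4 281.2]
S 195 mec [ 431.  -211.3] 16.9 ell [ 430.4 -217.1] [34.1 38.4] px [185.7 267.2]
S 195 mec [ 461.6 -247. ] 3.6 ell [ 461.3 -247.3] [3.2 7.6] px [199.  280.1]
guard tri (array([0.50565912, 0.02324869, 0.07782607]), np.float64(0.0027057328434978213))
tube tri (array([ 0.43014316, -0.21787939,  0.10864852]), np.float64(0.0025245287601520405))
```

```bash
cat >> h.py <<'E'
R0=np.array([[-1,0,0],[0,1,0],[0,0,-1.]])
S=np.array([.5062,.0240]); C0=np.array([.4303,-.2180]); ZT=.110
E
python3 - <<'E'
from h import *
# reachability dry check
print(ctrl.solve_ik([*S,.092],R0)); print(ctrl.solve_ik([*C0,.178],R0))
ctrl.move_l([.40,.20,.24],rot=R0,vel=.3)
ctrl.move_l([*S,.20],vel=.25)
ctrl.grip(.06,120)
hit=ctrl.move_l([*S,.088],vel=.12,contact_N=6)
print(hit,ctrl.read_eef_pos(),ctrl.read_time(),ctrl.read_wrist_force())
for n in("top","side"):
    f=grab(n); save(f,f"pics/{n}1.png")
    if n=="side": save(f,"pics/side1.png",(200,120,300,260),4)
E
```

```text
[  1.28049816  47.87004768 -13.92683827 107.46716064  22.83888381
  27.37903921  61.33124768]
[ 36.63254909  38.76301557 -23.86729732 107.59856967  23.95729215
  38.60051422  88.44820093]
False [0.50646256 0.02401793 0.088548  ] 4.0417 [-0.04663298 -0.10875313 -0.35280203]
```

View pics/side1.png

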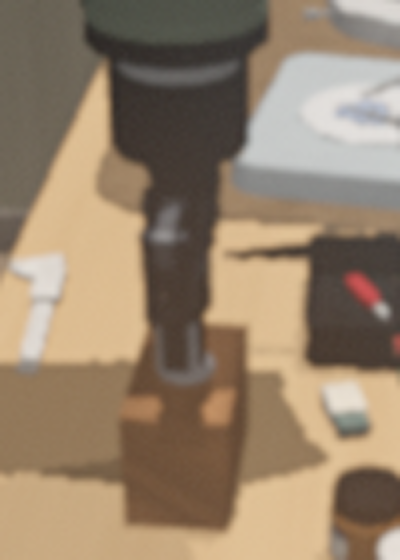

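The side view shows the near finger (about px 178,270 in the crop) in line with the handle and the guard (185,365). The fingertips sit just above the guard, so I'll grip.

Run:
```python
from h import *
ctrl.grip(0.0,120)
print("w",ctrl.read_gripper_width(),ctrl.read_finger_force(),ctrl.read_wrist_force(),ctrl.read_wrist_torque(),ctrl.read_eef_pos(),ctrl.read_time())
```

```text
w 0.0184476738496596 116.81068824604154 [-1.43462868 -0.18952692  8.8211856 ] [0.13186381 0.32773379 0.00382444] [0.50629659 0.02407516 0.08837507] 4.6
```

Run:
```python
from h import *
p=ctrl.read_eef_pos()
ctrl.move_l([*S,.213],vel=.1)
a=np.radians(-22); X=np.array([np.cos(a),np.sin(a)])
ctrl.move_l([*(C0-.004*X),.213],vel=.15)
ctrl.sleep(.3)
f=[ctrl.read_wrist_force() for _ in range(5)]; print(np.round(f,2),ctrl.read_wrist_torque(),ctrl.read_eef_pos(),ctrl.read_time(),ctrl.read_gripper_width())
out=np.zeros((420,800,3),np.uint8)
s=grab("side"); t=grab("top")
c=lambda f,x0,y0,x1,y1,k:cv2.resize(f["pixels"][y0:y1,x0:x1,::-1],None,fx=k,fy=k,interpolation=cv2.INTER_CUBIC)
out[:420,:400]=c(s,140,200,240,305,4); out[:420,400:]=c(t,300,200,400,305,4); cv2.imwrite("pics/over.png",out)
```

```text
[[-0.36 -0.31 -1.53]
 [-0.36 -0.31 -1.53]
 [-0.36 -0.31 -1.53]
 [-0.36 -0.31 -1.53]
 [-0.36 -0.31 -1.53]] [ 0.01081386 -0.00361037  0.01640983] [ 0.4266506  -0.21634191  0.21300662] 8.1417 0.01841253656085235
```

View pics/over.png

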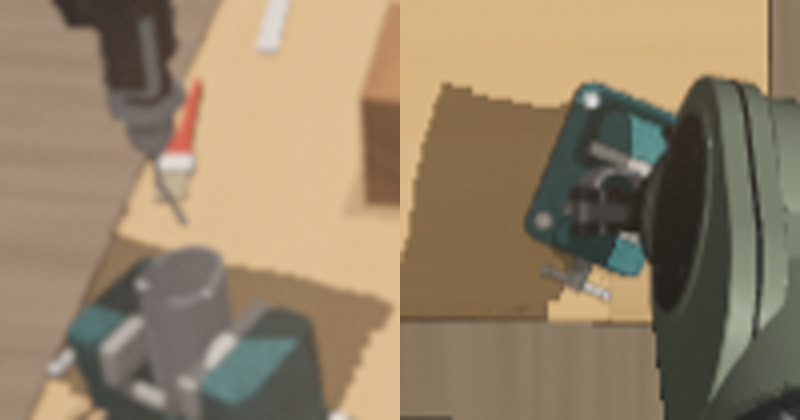

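Left: the blade tip at crop (185,222) points away from the robot, above the tube mouth (183,270). Right: the gripper is over the vice. I'll lower it in.

```bash
cat >> h.py <<'E'
A=np.radians(-22); X=np.array([np.cos(A),np.sin(A)]); Y=np.array([-X[1],X[0]])
F0=np.array([-.36,-.31,-1.53])
def w(th,rho): th=np.radians(th); return C0+rho*(np.cos(th)*X+np.sin(th)*Y)
def vf(v): return np.array([X@v[:2],Y@v[:2]])
E
python3 - <<'E'
from h import *
ctrl.sleep(.1)
hit=ctrl.move_l([*(C0-.004*X),.1764],vel=.04,contact_N=2.5)
print("lower",hit,ctrl.read_eef_pos(),ctrl.read_wrist_force()-F0)
if not hit:
    hit=ctrl.move_l([*w(186,.024),.1764],vel=.012,contact_N=2.5)
    p=ctrl.read_eef_pos(); F=ctrl.read_wrist_force()-F0
    print("press",hit,vf(p[:2]-C0)*1e3,p[2],vf(F),F,ctrl.read_time())
E
```

```text
lower False [ 0.42665903 -0.21654597  0.17657839] [ 0.23633955  0.62721122 -0.50668947]
press True [-19.50123813  -2.00865227] 0.1764089180004297 [ 2.67628648 -0.0556544 ] [ 2.4605611  -1.05415642  2.26618506] 10.625
```

```bash
cat > circ.py <<'E'
from h import *
import json,os,sys
def run(th_end,st,dth=3.5,Ft=6.5,k=.06e-3,vel=.009):
    th,rho,tr=st["th"],st["rho"],st["tr"]; log=[]
    while th>th_end:
        F=ctrl.read_wrist_force()-F0; n=np.linalg.norm(F)
        if n>12: ctrl.move_l([*w(th,rho-.0008),.1764],vel=.02); rho-=.0008; print("HIGH",n); continue
        d=np.clip(k*(Ft-n),-.35e-3,.35e-3)
        tr=.75*tr+.25*np.clip(d+tr,-.4e-3,.4e-3)
        rho+=np.clip(d+tr,-.5e-3,.5e-3); th-=dth
        h=ctrl.move_l([*w(th,rho),.1764],vel=vel,contact_N=6)
        fh=vf(F); e=vf(ctrl.read_eef_pos()[:2]-C0)*1e3+6.75*fh/np.linalg.norm(fh)
        log.append([th,rho*1e3,n,*fh,F[2],*e,ctrl.read_time()])
        if n<2.2: print("LOW",th,n)
    st.update(th=th,rho=rho,tr=tr); json.dump(st,open("st.json","w"))
    print(np.array2string(np.array(log),precision=1,suppress_small=True))
E
python3 - <<'E'
from circ import *
p=vf(ctrl.read_eef_pos()[:2]-C0); rho=np.hypot(*p); th=np.degrees(np.arctan2(p[1],p[0]))%360
for i in range(4):
    F=ctrl.read_wrist_force()-F0; n=np.linalg.norm(F); print(rho*1e3,n)
    if n>5.5: break
    rho+=.2e-3; ctrl.move_l([*w(th,rho),.1764],vel=.005,contact_N=5)
run(158,dict(th=th,rho=rho,tr=0.))
E
```

```text
19.604412066267017 3.5073068665455174
19.804412066267016 3.3798751936727327
20.004412066267015 4.363112805252238
20.204412066267015 4.631615641596313
[[182.4  20.5   5.1   4.8   0.2   1.9 -13.5  -0.5  11.9]
 [178.9  20.6   5.2   4.9   0.1   1.7 -13.5   0.5  12.2]
 [175.4  20.7   6.4   5.5  -0.1   3.3 -13.5   1.4  12.5]
 [171.9  20.7   7.1   6.7  -1.3   1.9 -13.4   1.4  12.8]
 [168.4  20.6   7.2   6.2  -0.7   3.5 -13.    3.2  13.1]
 [164.9  20.6   7.5   6.5  -2.    3.3 -13.    3.   13.4]
 [161.4  20.5   7.5   7.1  -1.2   2.1 -12.4   5.1  13.7]
 [157.9  20.4   7.3   6.4  -1.3   3.3 -12.    6.   14. ]]
```

Run:
```python
from circ import *
run(75,json.load(open("st.json")))
```

```text
LOW 122.88079950820233 2.161388867031373
[[154.4  20.4   7.3   6.1  -1.6   3.8 -11.6   6.7  14.2]
 [150.9  20.4   6.2   5.3  -1.2   3.  -11.1   8.1  14.5]
 [147.4  20.4   5.8   5.1  -2.    1.9 -10.8   8.3  14.8]
 [143.9  20.4   6.2   5.4  -1.8   2.5 -10.1   9.8  15.1]
 [140.4  20.5   4.5   4.1  -1.3   1.4  -9.4  11.1  15.4]
 [136.9  20.7   4.6   3.9  -1.1   2.2  -8.6  12.4  15.7]
 [133.4  20.9   4.    3.1  -1.    2.5  -8.   13.2  16. ]
 [129.9  21.3   2.3   1.3  -0.7   1.8  -7.7  13.3  16.3]
 [126.4  21.7   3.3   2.5   0.    2.2  -6.1  17.6  16.6]
 [122.9  22.2   2.2   2.   -0.2   0.8  -5.3  18.1  16.9]
 [119.4  22.7   2.2   1.6  -1.    1.2  -5.4  16.2  17.2]
 [115.9  23.2   2.6   2.   -1.5   0.8  -4.6  16.8  17.5]
 [112.4  23.7   3.    2.2  -1.9   0.9  -3.8  17.4  17.9]
 [108.9  24.2   2.9   1.3  -2.6   0.7  -4.8  16.7  18.2]
 [105.4  24.6   4.9   2.2  -4.    1.7  -3.2  17.7  18.5]
 [101.9  25.1   5.1   2.2  -4.3   1.5  -2.1  18.3  18.8]
 [ 98.4  25.5   5.5   2.2  -4.7   2.   -1.   18.8  19.1]
 [ 94.9  25.9   6.9   0.7  -6.1   3.1  -1.6  18.6  19.5]
 [ 91.4  26.2   6.9   0.9  -6.4   2.3  -0.1  19.   19.8]
 [ 87.9  26.6   6.9  -0.8  -6.3   2.8  -0.4  19.2  20.1]
 [ 84.4  26.8   8.4  -0.4  -7.6   3.6   1.7  19.3  20.5]
 [ 80.9  27.    8.   -1.6  -7.5   2.4   2.1  19.4  20.8]
 [ 77.4  27.2   8.1  -1.3  -7.2   3.5   3.9  19.2  21.1]
 [ 73.9  27.3   9.1  -3.   -7.7   3.8   4.1  19.1  21.5]]
```

```bash
python3 - <<'E'
s=open("circ.py").read()
s=s.replace("import json","import h\nCold=h.C0.copy(); h.C0=C0=Cold-.001*X+.0027*Y\nimport json")
s=s.replace("        tr=.75*tr+.25*np.clip(d+tr,-.4e-3,.4e-3)\n        rho+=np.clip(d+tr,-.5e-3,.5e-3)",
"        ff=-3.3e-3*np.sin(2*np.radians(th+5))*np.radians(dth)\n        tr=.85*tr+.15*d\n        rho+=np.clip(d+tr+ff,-.55e-3,.55e-3)").replace("k=.06e-3","k=.09e-3")
open("circ.py","w").write(s)
E
python3 - <<'E'
from circ import *
p=vf(ctrl.read_eef_pos()[:2]-C0); rho=np.hypot(*p); th=np.degrees(np.arctan2(p[1],p[0]))%360
print(th,rho, w(th,rho)-ctrl.read_eef_pos()[:2])
run(-5,dict(th=th,rho=rho,tr=0.),dth=3.8)
E
```

```text
71.54078943521826 0.023963429358021867 [0. 0.]
[[67.7 23.5  9.6 -3.7 -7.7  4.5  5.4 15.5 21.8]
 [63.9 23.6  4.3 -1.5 -3.6  2.   7.1 14.9 22.1]
 [60.1 23.6  5.2 -2.2 -4.   2.5  7.9 14.5 22.5]
 [56.3 23.5  5.8 -3.5 -4.   2.2  7.9 14.4 22.8]
 [52.5 23.4  6.1 -3.8 -4.1  2.4  8.9 13.6 23.1]
 [48.7 23.3  5.2 -3.5 -3.4  1.5  9.8 12.9 23.4]
 [44.9 23.4  4.5 -3.1 -2.5  2.  10.4 12.4 23.8]
 [41.1 23.2  6.6 -4.5 -4.2  2.4 11.7 10.9 24.1]
 [37.3 23.1  5.5 -4.3 -2.7  2.  11.8 10.6 24.4]
 [33.5 23.   5.8 -4.5 -2.4  2.9 12.3  9.8 24.7]
 [29.7 22.9  5.6 -4.9 -1.8  2.1 12.7  9.3 25. ]
 [25.9 22.9  5.2 -4.7 -1.6  1.5 13.2  8.3 25.4]
 [22.1 22.9  5.1 -4.2 -1.2  2.8 13.7  7.1 25.7]
 [18.3 22.8  6.5 -5.6 -1.4  3.  14.1  6.  26. ]
 [14.5 22.8  5.8 -5.2 -0.7  2.4 14.4  5.2 26.3]
 [10.7 22.9  4.6 -3.9 -0.6  2.4 14.9  3.7 26.6]
 [ 6.9 23.   5.3 -5.  -0.3  1.6 15.2  2.9 26.9]
 [ 3.1 23.1  5.5 -5.2  0.2  1.6 15.5  2.  27.3]
 [-0.7 23.2  5.8 -5.4  0.2  2.1 15.9  0.3 27.6]
 [-4.5 23.3  5.3 -5.1  0.6  1.5 16.2 -0.8 27.9]
 [-8.3 23.5  5.  -4.8 -0.3  1.4 16.4 -3.6 28.2]]
```

Run:
```python
from circ import *
run(-110,json.load(open("st.json")),dth=3.8)
```

```text
[[ -12.1   23.8    5.3   -4.6    0.9    2.4   16.6   -3.5   28.6]
 [ -15.9   24.     5.5   -4.8    1.     2.4   16.5   -5.1   28.9]
 [ -19.7   24.3    5.3   -5.     0.9    1.6   16.2   -7.    29.2]
 [ -23.5   24.7    4.4   -4.     0.8    1.7   16.    -8.5   29.5]
 [ -27.3   25.1    4.9   -3.7    1.3    2.9   15.9   -9.1   29.9]
 [ -31.1   25.3    6.5   -5.3    1.9    3.2   15.4  -10.5   30.2]
 [ -34.9   25.5    7.2   -5.6    3.7    2.4   15.3  -10.5   30.6]
 [ -38.7   25.8    6.7   -5.1    3.4    2.9   14.6  -11.9   30.9]
 [ -42.5   26.     6.1   -3.8    4.3    2.3   14.9  -11.9   31.2]
 [ -46.3   26.3    6.9   -4.4    4.6    2.6   13.6  -13.4   31.6]
 [ -50.1   26.6    6.1   -3.8    4.     2.5   12.6  -14.6   31.9]
 [ -53.9   26.5    9.1   -4.5    7.     3.8   12.3  -14.9   32.3]
 [ -57.7   26.5    8.6   -3.     7.2    3.7   12.1  -15.2   32.6]
 [ -61.5   26.5    9.1   -3.1    7.3    4.4   10.6  -16.1   33. ]
 [ -65.3   26.4    8.3   -2.5    7.3    3.     9.6  -16.7   33.3]
 [ -69.1   26.4    8.3   -1.7    7.2    3.8    8.7  -17.1   33.6]
 [ -72.9   26.3    8.2   -1.2    7.     4.     7.6  -17.5   34. ]
 [ -76.7   26.2    7.6   -0.4    6.8    3.3    6.7  -17.8   34.3]
 [ -80.5   26.1    8.2   -0.5    7.5    3.2    5.   -18.1   34.7]
 [ -84.3   26.     7.5    0.2    6.7    3.3    4.   -18.2   35. ]
 [ -88.1   26.     7.1    1.     6.5    2.8    3.1  -18.4   35.4]
 [ -91.9   25.9    7.1    0.4    6.5    2.8    0.9  -18.3   35.7]
 [ -95.7   25.7    7.8    0.1    7.4    2.7   -1.1  -18.    36. ]
 [ -99.5   25.6    6.8    2.6    5.5    3.     0.1  -18.4   36.4]
 [-103.3   25.4    6.6    1.6    5.2    3.7   -2.4  -17.7   36.7]
 [-107.1   25.4    5.5    1.3    4.9    2.1   -4.3  -17.2   37.1]
 [-110.9   25.3    6.1    2.5    5.2    2.    -4.6  -17.    37.4]]
```

Run:
```python
from circ import *
run(-190,json.load(open("st.json")),dth=3.8)
```

```text
[[-114.7   25.2    6.7    3.3    4.7    3.4   -5.2  -16.8   37.7]
 [-118.5   25.     6.6    3.7    4.8    2.7   -6.4  -16.2   38.1]
 [-122.3   24.9    5.5    2.4    4.8    1.3   -8.8  -14.6   38.4]
 [-126.1   24.7    6.7    3.5    4.7    3.3   -9.   -14.1   38.7]
 [-129.9   24.6    5.2    3.     4.     1.4  -10.2  -13.2   39.1]
 [-133.7   24.5    6.3    3.2    4.4    3.3  -11.4  -11.9   39.4]
 [-137.5   24.3    6.     4.3    3.4    2.4  -10.9  -12.    39.7]
 [-141.3   24.1    6.5    5.     3.     2.8  -11.3  -11.4   40.1]
 [-145.1   24.     5.9    4.9    2.1    2.5  -11.7  -10.9   40.4]
 [-148.9   23.8    6.5    5.4    2.8    2.   -12.6   -9.    40.7]
 [-152.7   23.5    6.8    5.8    2.5    2.7  -12.8   -8.    41. ]
 [-156.5   23.4    6.1    4.7    1.3    3.6  -13.    -7.5   41.4]
 [-160.3   23.2    6.2    5.4    1.1    2.8  -13.2   -6.4   41.7]
 [-164.1   23.1    6.8    5.8    1.3    3.2  -13.5   -4.9   42. ]
 [-167.9   22.8    7.3    6.8   -0.     2.7  -13.4   -5.    42.3]
 [-171.7   22.6    7.9    6.8    0.6    4.1  -13.4   -2.8   42.6]
 [-175.5   22.3    8.3    7.3   -0.3    3.8  -13.3   -2.3   43. ]
 [-179.3   22.     7.9    6.9   -1.1    3.8  -13.2   -1.7   43.3]
 [-183.1   21.7    8.4    7.6   -1.3    3.4  -12.9   -0.4   43.6]
 [-186.9   21.5    7.6    6.3   -2.3    3.7  -12.9   -0.2   43.9]
 [-190.7   21.2    8.9    7.9   -2.2    3.5  -12.3    1.6   44.2]]
```

Run:
```python
from circ import *
c=Cold+.0008*X+.0017*Y-.004*X
ctrl.move_l([*c,.1764],vel=.04)
print(ctrl.read_wrist_force()-F0)
ctrl.move_l([*c,.213],vel=.08)
ctrl.move_l([*S,.213],vel=.18)
ctrl.sleep(.2)
print(ctrl.read_wrist_force()-F0,ctrl.read_gripper_width(),ctrl.read_time(),ctrl.read_eef_pos())
s=grab("side"); p=ctrl.read_eef_pos()
for nm,z in(("guard",-.0134+.0025),("noseend",-.0134-.024),("tipaxis",-.0134-.0616)): print(nm,proj(s,p+[0,0,z])-[200,100])
print("tip+x",proj(s,p+[.010,0,-.075])-[200,100], "hole",proj(s,[*S,.075])-[200,100])
save(s,"pics/ret.png",(200,100,300,240),4)
```

```text
[-0.20760796  0.94057575 -0.15198209]
[ 0.57639296  0.80096127 -0.55918332] 0.018144671316770684 47.2 [0.5061411  0.02353878 0.21303845]
guard [[45.67459334 61.221303  ]]
noseend [[45.9525159  72.34632307]]
tipaxis [[46.33876532 87.53585344]]
tip+x [[50.84679415 87.75653194]] hole [[ 46.99687789 111.41949742]]
```

View pics/ret.png

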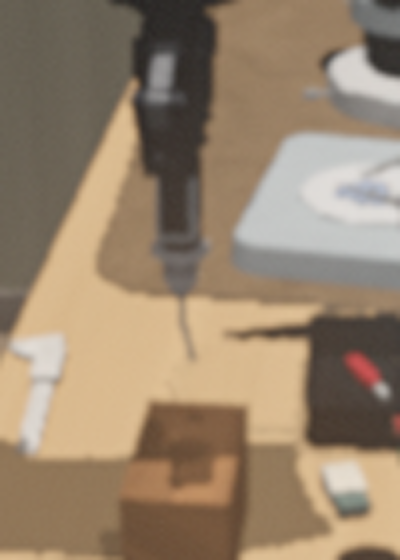

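The tool hangs straight: guard at crop (182,245) against a predicted (183,245), blade tip at (192,358), hole below at about (188,446). I'll insert it.

Run:
```python
from h import *
T=S+[.0001,.0005]
ctrl.move_l([*T,.155],vel=.1)
hit=ctrl.move_l([*T,.0875],vel=.04,contact_N=5)
print(hit,ctrl.read_eef_pos(),ctrl.read_wrist_force()-F0,ctrl.read_time())
```

```text
True [0.5062616  0.02448955 0.08837396] [0.03473403 1.19109136 9.56175707] 49.5583
```

Run:
```python
from h import *
p=ctrl.read_eef_pos()
ctrl.grip(.06,20)
print(ctrl.read_finger_force(),ctrl.read_wrist_force(),ctrl.read_eef_pos(),ctrl.read_time())
ctrl.move_l([p[0],p[1],.24],vel=.12)
ctrl.move_l([.42,.2,.26],vel=.25)
ctrl.sleep(.2)
t=grab("top");s=grab("side")
np.savez("f.npz",**{n+k:f[k] for n,f in(("t",t),("s",s)) for k in f})
from meas import bright
for nm,f,box in(("T",t,(255,208,275,230)),("S",s,(236,202,257,220))):
    c=cv2.convexHull(bright(f,*box,135,60)[0])[:,0]
    W=np.array([onz(f,q,.079)[:2] for q in c])*1000
    print(nm,cv2.minEnclosingCircle(W.astype(np.float32)),cv2.fitEllipse(c)[0])
out=np.zeros((420,800,3),np.uint8)
c=lambda f,x0,y0,x1,y1,k:cv2.resize(f["pixels"][y0:y1,x0:x1,::-1],None,fx=k,fy=k,interpolation=cv2.INTER_CUBIC)
out[:420,:400]=c(s,200,165,300,270,4); out[:420,400:]=c(t,215,165,315,270,4); cv2.imwrite("pics/end.png",out)
print(ctrl.read_time())
```

```text
0.0 [-0.79005889 -0.24067279  0.06660917] [0.50589137 0.02445849 0.08783926] 50.0333
T ((507.3486022949219, 25.181682586669922), 17.062034606933594) (262.5150451660156, 218.2830810546875)
S ((504.24676513671875, 20.778064727783203), 18.390607833862305) (246.0876922607422, 210.56072998046875)
52.6833
```

View pics/end.png

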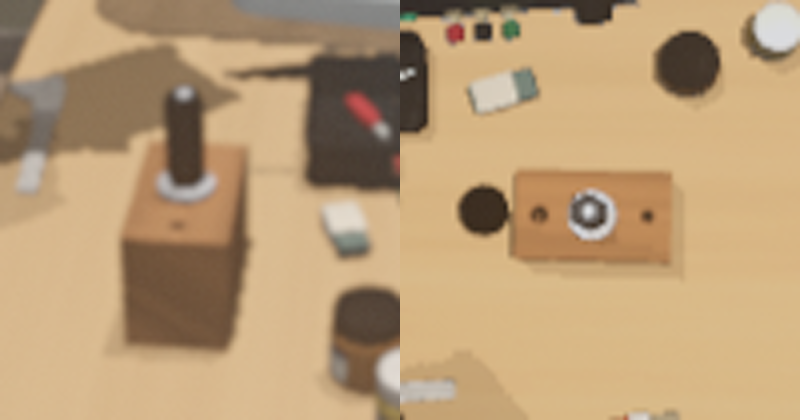

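The tool stands upright with its guard on the block (side crop 186,183; top crop 591,213), within about 1 mm of where it started. The robot is clear and the bystanders in view look undisturbed.

```bash
python3 -c "
from rig import ctrl
print(ctrl.job_done())"
```

```text
the job is handed in; nothing more can be done
None
```

I drew the blade once clockwise round the tube's edge, stood the tool back in its hole, and handed the job in at about 53 s. The wrist force read 2.2 to 9.6 N once the cut was under way, with the low just past the first eighth; the verdict was not shown.

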